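# Nest a tappet set in its packing tray

## Task

Pack one tappet set in the empty white tray, like the finished set in the other tray, in this order: stand the housing (wide shallow cup) in the middle of the tray, then stand the guide (taller, narrower cup) in the housing, then the plunger (slim solid pin) in the guide, and last slip the collar (steel ring) over the plunger so that it lies flat on the guide's rim. Let go of each part before fetching the next, and leave the jar, the tape roll and the wrench where they are.

Things in the scene. Friction and masses are not known exactly. Their poses are not given: they have to be found in the camera images.
- housing_mid (a point): Housing: loose plain steel cup, outer diameter 68, height 40, open upward, with a flat-bottomed pocket of diameter 60 and depth 22 (pocket floor 18 above its underside); about 0.55 kg. Stands upright on the table. The point is its centre, on the axis 20 above the underside; z is up along the axis.
- guide_mid (a point): Guide: loose plain steel cup, taller and narrower, outer diameter 50, height 62, open upward, with a flat-bottomed pocket of diameter 36 and depth 22 (pocket floor 40 above its underside); about 0.55 kg. Stands upright on the table. The point is its centre, on the axis 31 above the underside; z is up along the axis. Seated in the housing it stands 40 proud of the housing's rim.
- plunger_mid (a point): Plunger: loose solid round steel pin, diameter 26, height 64, its top edge chamfered by 3; about 0.26 kg. Stands upright on the table, chamfer up. The point is its centre, on the axis 32 above the underside; z is up along the axis. Seated in the guide it stands 42 proud of the guide's rim.
- collar_mid (a point): Collar: loose thick steel ring, outer diameter 56, hole diameter 34, height 24; about 0.26 kg. Lies flat on the table, hole upward. The point is its centre, in the middle of the hole 12 above the underside; z is up along the axis.
- tray_floor (a point): The empty tray, the target: fixed shallow square white carton tray, 150 by 150 outside, walls 5 thick and 15 high above the table, brown floor 4 thick. The point is the centre of its floor's upper face, 4 above the table; x and y run along its sides. It may be the left or the right one of the two trays.
- full_tray: The other tray, fixed, of the same size, already holding a finished set nested as wanted (fixed, not to be used): an obstacle of diameter 68 at its middle, 126 high above the table. Origin at the centre of its underside, on the table.
- jar: Bystander: loose closed plastic jar, white with a blue cap, diameter 60, height 70, standing. Origin at the centre of its underside.
- tape: Bystander: loose brown roll of tape lying flat, outer diameter 90, hole 72, height 25 (wider and thinner-walled than the collar). Origin at the centre of its underside.
- wrench: Bystander: loose steel wrench 180 long lying beyond the trays on the far side of the table, roughly across the robot's view. Origin at the middle of its underside; x runs along it.
Not all that is in view belongs to the job. Leave any green look-alike of the part that bears collar_mid alone. What is shaped like the part that bears tray_floor but purple or yellow is not meant.

How it is judged:
On the way, in this order (a step that is already met when the one before it is completed fails the run):
1. the housing stands in the middle of the empty tray, let go (horizontal distance between housing_mid and tray_floor below 0.018 m and z of housing_mid in the frame of tray_floor between 0.017 and 0.023 m and angle between housing_mid's own z axis and vertical below 0.06 rad and linear speed of housing below 0.02 m/s and angular speed of housing below 0.2 rad/s and contact force between the fingers and housing below 0.05 N), for 0.2 s.
2. the guide stands in the housing's pocket, let go (horizontal distance between housing_mid and tray_floor below 0.018 m and z of housing_mid in the frame of tray_floor between 0.017 and 0.023 m and angle between each of housing_mid, guide_mid's own z axis and vertical below 0.06 rad and horizontal distance between guide_mid and housing_mid below 0.008 m and z of guide_mid in the frame of housing_mid between 0.026 and 0.032 m and linear speed of guide below 0.02 m/s and angular speed of guide below 0.2 rad/s and contact force between the fingers and guide below 0.05 N), for 0.2 s.
3. the plunger stands in the guide's pocket, let go (horizontal distance between housing_mid and tray_floor below 0.018 m and z of housing_mid in the frame of tray_floor between 0.017 and 0.023 m and angle between each of housing_mid, guide_mid, plunger_mid's own z axis and vertical below 0.06 rad and horizontal distance between guide_mid and housing_mid below 0.008 m and z of guide_mid in the frame of housing_mid between 0.026 and 0.032 m and horizontal distance between plunger_mid and guide_mid below 0.008 m and z of plunger_mid in the frame of guide_mid between 0.038 and 0.044 m and linear speed of plunger below 0.02 m/s and angular speed of plunger below 0.2 rad/s and contact force between the fingers and plunger below 0.05 N), for 0.2 s.
4. the collar lies over the plunger on the guide's rim, let go (horizontal distance between housing_mid and tray_floor below 0.018 m and z of housing_mid in the frame of tray_floor between 0.017 and 0.023 m and angle between each of housing_mid, guide_mid, plunger_mid, collar_mid's own z axis and vertical below 0.06 rad and horizontal distance between guide_mid and housing_mid below 0.008 m and z of guide_mid in the frame of housing_mid between 0.026 and 0.032 m and horizontal distance between plunger_mid and guide_mid below 0.008 m and z of plunger_mid in the frame of guide_mid between 0.038 and 0.044 m and horizontal distance between collar_mid and guide_mid below 0.013 m and z of collar_mid in the frame of guide_mid between 0.04 and 0.046 m and linear speed of collar below 0.02 m/s and angular speed of collar below 0.2 rad/s and contact force between the fingers and collar below 0.05 N), for 0.2 s.
At the end, for the whole second after the job is handed in: Housing on the tray floor within 18 mm of its centre; guide and plunger each on the pocket floor below, axes within 8 mm; collar round the plunger on the guide's rim, within 13 mm of its axis; heights within 3 mm, tilts under 0.06 rad, bystanders within 30 mm of their places, all at rest (horizontal distance between housing_mid and tray_floor below 0.018 m and z of housing_mid in the frame of tray_floor between 0.017 and 0.023 m and angle between each of housing_mid, guide_mid, plunger_mid, collar_mid's own z axis and vertical below 0.06 rad and horizontal distance between guide_mid and housing_mid below 0.008 m and z of guide_mid in the frame of housing_mid between 0.026 and 0.032 m and horizontal distance between plunger_mid and guide_mid below 0.008 m and z of plunger_mid in the frame of guide_mid between 0.038 and 0.044 m and horizontal distance between collar_mid and guide_mid below 0.013 m and z of collar_mid in the frame of guide_mid between 0.04 and 0.046 m and linear speed of each of housing, guide, plunger, collar below 0.02 m/s and angular speed of each of housing, guide, plunger, collar below 0.2 rad/s); the robot touches nothing.
It fails at once if the jar is moved more than 30 mm (distance of jar from where it was at the start of the episode above 0.03 m).
It fails at once if the tape is moved more than 30 mm (distance of tape from where it was at the start of the episode above 0.03 m).
It fails at once if the wrench is moved more than 30 mm (distance of wrench from where it was at the start of the episode above 0.03 m).
It also fails if it takes over 128 s, if anything falls off the work surface, if the arm or the gripper's body presses on something with over 40 N, if the wrist force passes 120 N, or if a joint passes its speed limit or range.

## Robot

A 6-joint arm with a two-finger parallel gripper is mounted at the origin on the work surface. World frame = base frame: x ahead of the robot, y to its left, z up, the work surface at z = 0. Lengths are in m, angles in rad, forces in N, time in s.
With the tool pointing down it reaches from about 0.275 to 0.725 m from the base axis. Payload 5.6 kg.
Tool frame: the origin (TCP) lies midway between the tips of the shut fingers; the grasp point (between the pads) lies 19 mm behind it; z points along the fingers, y is the direction in which the jaws open and shut (so a half turn about z gives the same grasp; the last joint's range is limited). The gripper opens to 85 mm and grips with 20 to 120 N. Pads are 22 mm wide; open, the fingers measure 114 mm over their backs; the gripper's body (76 mm by 85 mm) begins 54 mm behind the grasp point. The pads swing forward as they close: fully open they stand 13 mm farther back than shut.
Start: joints at [-0.976, 0.255, 0.108, 0, -1.424, -0.285], TCP at [0.168, -0.524, 0.231] pointing down, gripper open.
Joint ranges: [-2.95, 2.95], [-1.21, 1.97], [-1.09, 1.5], [-2.87, 1.71], [-2.94, -0.07], [-3.05, 3.05]. Speed limits (rad/s): [2.57, 2.57, 3.14, 3.14, 3.14, 3.14].

## Interface

Orientations are given as a rotation vector (axis times angle).
In Python, from cell import bot, grab_frame gives the robot as it stands.
- The arm moves only by the shell command python3 -m handwheel 'ROWS' [OPENING]. ROWS is JSON, a list of rows, each an object with "delta_pos": the shift along the tool's x, y, z in cm, a list of three; "yaw": the turn about the tool's z in rad. A call has 1 to 12 rows; each row is the pose to reach, as a shift and turn from the pose commanded when the call began, along the tool's axes at that moment; what a row does not reach only later rows make up. A row lasts 1/8 s, in which the tool goes at most 62.5 mm and 10.7 degrees, less where a joint would pass 70% of its speed; a pose out of reach is approached as far as the arm can. A call with a gripper value outside its range is refused whole. OPENING is the gripper command: -1 is fully open, 1 is shut, values between are in proportion, set as the call begins (- or left out, the last holds). The fingers move at their own pace and stop on an object; the grip force is fixed at half the most. Time passes only in rows, so rows that repeat a pose let the fingers close. It gives the time, the measured TCP pose, the force and the opening at its end, in the units of the state.
- bot.state(): the state, without advancing time (a new reading comes with each control period).
- grab_frame(name): name is "scene" or "top"; returns a dict with "image" (400x640x3 uint8, red, green, blue), "range_z" (400x640 float32, m along the optical axis (not along the pixel's ray), 0 where there is no reading), "intrinsics" (3x3 intrinsics, pixels), "k1" (the pictures are not rectified: a ray, as slopes to the right and down, at radius r is drawn at 1 + k1 r^2 times it, then the intrinsics apply), "camera_from_world" (4x4, takes a point from world to camera coordinates). Camera axes: x right, y down, z forward; pixel columns grow to the right and rows downward; lengths in m; the calibration is good to about 2 mm. A picture is of the moment at which its call begins.
- bot.job_done(): hands the job in, once; it reports no verdict.
The state is a dict: "clock": time; "joint_pos": joint angles; "qd": joint speeds; "joint_torque": joint torques, N m; "ee_pos": TCP position; "orientation": TCP orientation; "wrist_force": force on the tool from outside, world axes, zero at the start; "torque": the same for the moment, N m; "gripper_width": opening from 0.0 (shut) to 1.0 (fully open).
Only numpy, scipy, OpenCV 4.12 (cv2) and the standard library are available. Lean on these libraries where they do the work, as an engineer would, in place of code of your own. Each camera call takes 0.05 s, during which the arm holds its last target. There are 200 camera calls.

## Working session

There is one attempt and no reset: what is moved stays moved. The work goes in short steps, Python scripts to look and compute and a shell command to move; the robot and the scene stay as the last step left them, time stands still between calls to the robot, and variables do not carry over. Pictures are saved under pics/ and viewed, about 12 in all and at most 16, crops included, and the job is handed in when it is done.

```bash
ls; mkdir -p pics
cat > h.py <<'E'
import numpy as np, cv2
from cell import bot, grab_frame
def snap(n):
    f=grab_frame(n); np.savez(f'/tmp/{n}.npz',**f); return f
def load(n): return dict(np.load(f'/tmp/{n}.npz'))
def rays(f,uv):
    K=f['intrinsics'];k1=float(f['k1'])
    uv=np.asarray(uv,float).reshape(-1,2)
    d=np.c_[(uv[:,0]-K[0,2])/K[0,0],(uv[:,1]-K[1,2])/K[1,1]]
    s=d.copy()
    for _ in range(10): s=d/(1+k1*(s**2).sum(1,keepdims=True))
    return s
def onplane(f,uv,z):
    s=rays(f,uv);T=f['camera_from_world'];R=T[:3,:3];c=-R.T@T[:3,3]
    d=np.c_[s,np.ones(len(s))]@R
    return c+d*((z-c[2])/d[:,2])[:,None]
def cloud(f):
    h,w=f['range_z'].shape;v,u=np.mgrid[:h,:w]
    s=rays(f,np.c_[u.ravel(),v.ravel()]);Z=f['range_z'].ravel()
    P=np.c_[s*Z[:,None],Z];T=f['camera_from_world']
    W=(P-T[:3,3])@T[:3,:3];W[Z<=0]=np.nan
    return W.reshape(h,w,3)
E
python3 - <<'E'
from h import *
a=snap('scene');b=snap('top')
for f in (a,b):
    T=f['camera_from_world'];print(f['intrinsics'].round(1).tolist(),f['k1'],(-T[:3,:3].T@T[:3,3]).round(3),T[2,:3].round(2))
cv2.imwrite('pics/1.png',a['image'][...,::-1]);cv2.imwrite('pics/2.png',b['image'][...,::-1])
print(bot.state())
E
```

```text
pics
[[407.1, 0.0, 314.7], [0.0, 407.1, 201.1], [0.0, 0.0, 1.0]] -0.01700678324068645 [ 1.156 -0.355  0.802] [-0.55  0.39 -0.74]
[[510.8, 0.0, 322.7], [0.0, 510.8, 196.3], [0.0, 0.0, 1.0]] 0.04855914369321115 [0.354 0.042 1.335] [ 0.17  0.   -0.99]
{'clock': 0.1, 'joint_pos': array([-9.76356191e-01,  2.55654527e-01,  1.07162502e-01, -4.22633272e-04,
       -1.42391294e+00, -2.84634708e-01]), 'qd': array([ 0.00051253, -0.00075968,  0.00339667,  0.00157161,  0.00176308,
        0.00041598]), 'joint_torque': array([-4.29494699e-03, -3.87606382e+01,  2.38474417e+01,  5.37806645e+00,
       -3.77565928e-03,  1.07169714e-05]), 'ee_pos': array([ 0.16761845, -0.52337604,  0.23051504]), 'orientation': array([ 4.84553497e-01, -3.10368843e+00, -2.56582651e-03]), 'wrist_force': array([0.48926075, 0.2649605 , 0.87129032]), 'torque': array([-0.03837425, -0.03687076, -0.00429949]), 'gripper_width': 0.9980909380183122}
```

View pics/1.png

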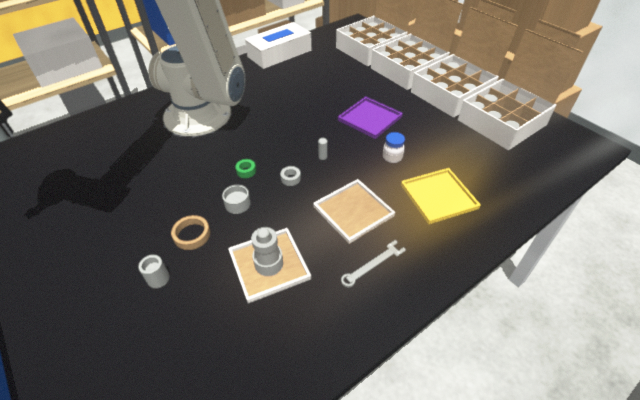

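View pics/2.png

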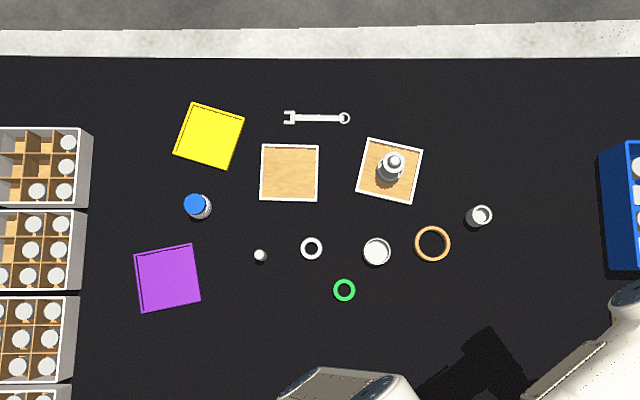

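Top view: the empty white tray is at (289,173) and the finished one at (390,170). The housing is the wide cup at (376,251), the guide the tall cup at (480,215), and the plunger is at (260,256).

Collar candidates are the grey ring (311,248), the green ring (344,290) and the brown tape (432,244). The grey one fits "steel". The purple and yellow trays at (167,278) and (209,136) are not meant. I'll confirm this in a crop and measure.

```bash
cat > m.py <<'E'
from h import *
import sys
SEED={'housing':((376,251),.040,.068),'guide':((480,215),.062,.050),'plunger':((260,256),.064,.026),'collar':((311,248),.024,.056),'jar':((197,206),.07,.06),'tape':((432,244),.025,.09),'green':((344,290),.024,.056)}
def rim(f,W,seed,zt,d,tol=.006):
    # points of the cloud at top-face height near seed -> enclosing circle
    c=onplane(f,[seed],zt)[0] if len(seed)==2 and max(seed)>5 else np.r_[seed,zt]
    m=(abs(W[...,2]-zt)<tol)&(np.hypot(W[...,0]-c[0],W[...,1]-c[1])<d/2+.02)
    v,u=np.nonzero(m); P=onplane(f,np.c_[u,v],zt)[:,:2]
    (x,y),r=cv2.minEnclosingCircle(P.astype(np.float32))
    return x,y,2*r,len(P)
if __name__=='__main__':
    b=load('top');W=cloud(b)
    print('table z',np.nanmedian(W[220:235,230:340,2]))
    for k,(s,z,d) in SEED.items():
        print(k,np.round(rim(b,W,s,z,d),4),d)
    hsv=cv2.cvtColor(b['image'],cv2.COLOR_RGB2HSV)
    for n,(x0,y0,x1,y1) in {'empty':(245,130,335,215),'full':(345,125,435,215)}.items():
        m=np.zeros(hsv.shape[:2],np.uint8); m[y0:y1,x0:x1]=(hsv[y0:y1,x0:x1,2]>70)*255
        c=max(cv2.findContours(m,0,2)[0],key=cv2.contourArea)
        P=onplane(b,c[:,0],.015)[:,:2].astype(np.float32)
        r=cv2.minAreaRect(P*1000);print(n,r)
E
python3 m.py; python3 -c "
from h import *
b=load('top')['image'][130:310,230:500,::-1]
cv2.imwrite('pics/3.png',cv2.resize(b,None,fx=2.9,fy=2.9,interpolation=2))"
```

```text
table z 3.2116026282524465e-05
housing [ 4.368e-01 -9.210e-02  6.830e-02  1.330e+02] 0.068
guide [ 5.273e-01 -3.529e-01  5.030e-02  1.610e+02] 0.05
plunger [4.270e-01 2.018e-01 2.550e-02 8.200e+01] 0.026
collar [4.448e-01 7.450e-02 5.550e-02 2.270e+02] 0.056
jar [5.522e-01 3.645e-01 5.370e-02 3.450e+02] 0.06
tape [ 4.587e-01 -2.355e-01  9.260e-02  3.590e+02] 0.09
green [ 3.407e-01 -9.300e-03  5.510e-02  2.380e+02] 0.056
empty ((646.614990234375, 133.394775390625), (154.0060272216797, 155.03370666503906), 88.41844177246094)
full ((651.531494140625, -131.53265380859375), (154.2465057373047, 155.95542907714844), 76.50049591064453)
```

View pics/3.png

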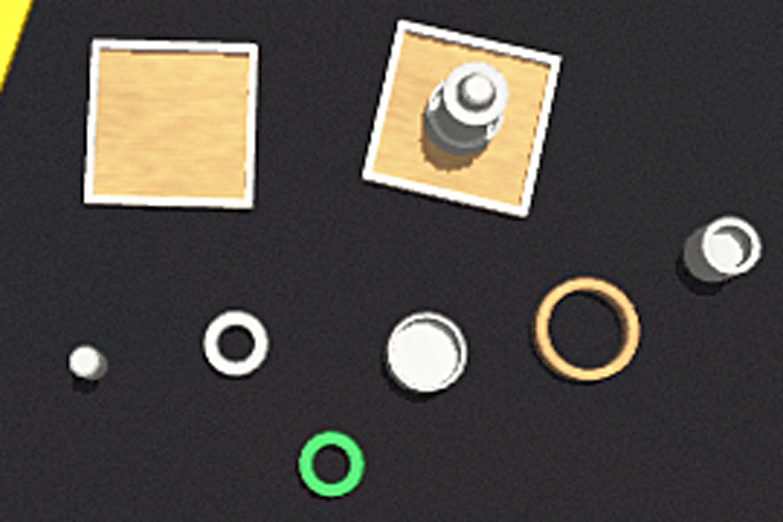

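Crop confirms: the grey ring at (311,248) is the collar (green one at (344,290) left alone, tape is wide and thin-walled). All measured diameters match the spec. Now the move shifts.

```bash
cat > d.py <<'E'
import sys
from h import *
from scipy.spatial.transform import Rotation as Ro
s=bot.state();R=Ro.from_rotvec(s['orientation']).as_matrix()
t=np.array([float(a) for a in sys.argv[1:4]])
print('pos',s['ee_pos'].round(4),'R',R.round(3).tolist(),'F',s['wrist_force'].round(1),'w',round(s['gripper_width'],3),'t',s['clock'])
print('shift cm',(R.T@(t-s['ee_pos'])*100).round(2))
E
python3 d.py .4368 -.0921 .13
```

```text
pos [ 0.1676 -0.5234  0.2305] R [[-0.952, -0.305, -0.001], [-0.305, 0.952, 0.002], [0.0, 0.002, -1.0]] F [0.5 0.3 0.9] w 0.998 t 0.1
shift cm [-38.78  32.85  10.1 ]
```

```bash
r='{"delta_pos":[-38.8,32.85,10.1],"yaw":0}'; python3 -m handwheel '[{"delta_pos":[-38.8,32.85,10.1],"yaw":0},{"delta_pos":[-38.8,32.85,10.1],"yaw":0},{"delta_pos":[-38.8,32.85,10.1],"yaw":0},{"delta_pos":[-38.8,32.85,10.1],"yaw":0},{"delta_pos":[-38.8,32.85,10.1],"yaw":0},{"delta_pos":[-38.8,32.85,10.1],"yaw":0},{"delta_pos":[-38.8,32.85,10.1],"yaw":0},{"delta_pos":[-38.8,32.85,10.1],"yaw":0},{"delta_pos":[-38.8,32.85,10.1],"yaw":0},{"delta_pos":[-38.8,32.85,10.1],"yaw":0},{"delta_pos":[-38.8,32.85,10.1],"yaw":0},{"delta_pos":[-38.8,32.85,10.1],"yaw":0}]' -1; python3 d.py .4368 -.0921 .003
python3 - <<'E'
from h import *
f=snap('scene');cv2.imwrite('pics/4.png',cv2.resize(f['image'][100:300,120:400,::-1],None,fx=2.5,fy=2.5))
E
```

```text
clock: 1.6
ee_pos: [0.4367, -0.0936, 0.1306]
orientation: [-0.482, 3.104, -0.0]
wrist_force: [0.2, -0.2, 0.5]
gripper_width: 0.999
pos [ 0.4367 -0.0936  0.1306] R [[-0.953, -0.303, 0.0], [-0.303, 0.953, 0.0], [-0.0, -0.0, -1.0]] F [ 0.2 -0.2  0.5] w 0.999 t 1.6
shift cm [-0.05  0.14 12.76]
```

View pics/4.png

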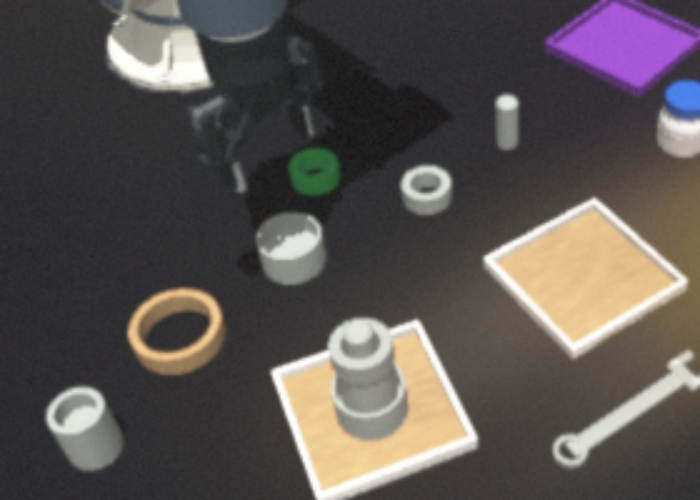

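The picture shows the open fingers (crop (235,175) and (310,120)) straddling above the housing (crop (290,247)), clear of the tape and the green ring. Now I descend and grip.

```bash
python3 -m handwheel '[{"delta_pos":[0,0.1,4],"yaw":0},{"delta_pos":[0,0.1,7],"yaw":0},{"delta_pos":[0,0.1,9.5],"yaw":0},{"delta_pos":[0,0.1,11.5],"yaw":0},{"delta_pos":[0,0.1,12.7],"yaw":0},{"delta_pos":[0,0.1,12.7],"yaw":0},{"delta_pos":[0,0.1,12.7],"yaw":0}]' ; python3 d.py .4368 -.0921 .003; python3 -m handwheel '[{"delta_pos":[0,0,0],"yaw":0},{"delta_pos":[0,0,0],"yaw":0},{"delta_pos":[0,0,0],"yaw":0},{"delta_pos":[0,0,0],"yaw":0},{"delta_pos":[0,0,0],"yaw":0},{"delta_pos":[0,0,0],"yaw":0},{"delta_pos":[0,0,0],"yaw":0},{"delta_pos":[0,0,0],"yaw":0}]' 1
```

```text
clock: 2.52
ee_pos: [0.4375, -0.0918, 0.0041]
orientation: [-0.485, 3.103, -0.0]
wrist_force: [-0.2, 0.3, 0.5]
gripper_width: 0.999
pos [ 0.4375 -0.0918  0.0041] R [[-0.952, -0.305, 0.002], [-0.305, 0.952, -0.0], [-0.001, -0.0, -1.0]] F [-0.2  0.3  0.5] w 0.999 t 2.525
shift cm [ 0.07 -0.01  0.11]
clock: 3.52
ee_pos: [0.4382, -0.0923, 0.0051]
orientation: [-0.487, 3.101, -0.003]
wrist_force: [-1.7, -3.1, 8.3]
gripper_width: 0.77
```

Held at width 0.77. Lift.

```bash
python3 -m handwheel '[{"delta_pos":[0,0,-2],"yaw":0},{"delta_pos":[0,0,-4],"yaw":0},{"delta_pos":[0,0,-7],"yaw":0},{"delta_pos":[0,0,-10],"yaw":0},{"delta_pos":[0,0,-13],"yaw":0},{"delta_pos":[0,0,-15],"yaw":0},{"delta_pos":[0,0,-15],"yaw":0},{"delta_pos":[0,0,-15],"yaw":0}]' ; python3 d.py .6466 .1334 .155
```

```text
clock: 4.53
ee_pos: [0.4356, -0.0915, 0.1518]
orientation: [0.484, -3.102, -0.002]
wrist_force: [-0.5, 0.4, -6.7]
gripper_width: 0.769
pos [ 0.4356 -0.0915  0.1518] R [[-0.953, -0.304, -0.003], [-0.304, 0.953, 0.001], [0.002, 0.002, -1.0]] F [-0.5  0.4 -6.7] w 0.769 t 4.525
shift cm [-26.95  14.99  -0.36]
```

```bash
python3 -m handwheel '[{"delta_pos":[-2,1.1,0],"yaw":0},{"delta_pos":[-6,3.3,0],"yaw":0},{"delta_pos":[-10.5,5.8,0],"yaw":0},{"delta_pos":[-15,8.4,0],"yaw":0},{"delta_pos":[-19.5,10.9,0],"yaw":0},{"delta_pos":[-23.5,13.1,0],"yaw":0},{"delta_pos":[-26,14.5,0],"yaw":0},{"delta_pos":[-26.9,15,0],"yaw":0},{"delta_pos":[-26.9,15,0],"yaw":0},{"delta_pos":[-26.9,15,0],"yaw":0}]' ; python3 d.py .6466 .1334 .009
python3 - <<'E'
from h import *
f=snap('top');cv2.imwrite('pics/5.png',cv2.resize(f['image'][100:290,210:450,::-1],None,fx=2.5,fy=2.5))
E
```

```text
clock: 5.78
ee_pos: [0.6467, 0.1325, 0.153]
orientation: [0.484, -3.103, 0.0]
wrist_force: [-0.4, -0.9, -6.4]
gripper_width: 0.77
pos [0.6467 0.1325 0.153 ] R [[-0.953, -0.304, -0.001], [-0.304, 0.953, -0.0], [0.001, -0.0, -1.0]] F [-0.4 -0.9 -6.4] w 0.77 t 5.775
shift cm [-0.04  0.09 14.4 ]
```

View pics/5.png

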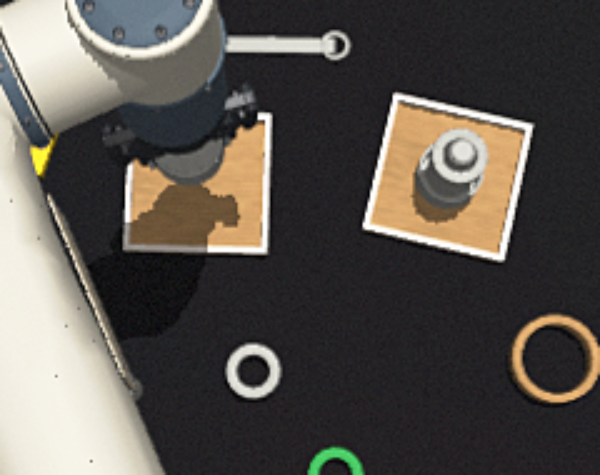

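The housing hangs upright over the tray (crop (190,165)). Lower and release.

```bash
python3 -m handwheel '[{"delta_pos":[0,0.1,3],"yaw":0},{"delta_pos":[0,0.1,6],"yaw":0},{"delta_pos":[0,0.1,9],"yaw":0},{"delta_pos":[0,0.1,11.5],"yaw":0},{"delta_pos":[0,0.1,13],"yaw":0},{"delta_pos":[0,0.1,13.8],"yaw":0},{"delta_pos":[0,0.1,14.2],"yaw":0},{"delta_pos":[0,0.1,14.4],"yaw":0},{"delta_pos":[0,0.1,14.4],"yaw":0}]' ; python3 d.py .6466 .1334 .009
```

```text
clock: 6.95
ee_pos: [0.6473, 0.1342, 0.0098]
orientation: [-0.485, 3.103, 0.0]
wrist_force: [0.0, -0.1, -6.2]
gripper_width: 0.765
pos [0.6473 0.1342 0.0098] R [[-0.952, -0.305, 0.001], [-0.305, 0.952, 0.0], [-0.001, 0.0, -1.0]] F [ 0.  -0.1 -6.2] w 0.765 t 6.95
shift cm [ 0.09 -0.06  0.08]
```

Not yet touching; go slightly lower, then open, wait, and rise.

```bash
python3 -m handwheel '[{"delta_pos":[0,0,0.1],"yaw":0},{"delta_pos":[0,0,0.15],"yaw":0},{"delta_pos":[0,0,0.15],"yaw":0}]'; python3 -m handwheel '[{"delta_pos":[0,0,0],"yaw":0},{"delta_pos":[0,0,0],"yaw":0},{"delta_pos":[0,0,0],"yaw":0},{"delta_pos":[0,0,0],"yaw":0},{"delta_pos":[0,0,-1],"yaw":0},{"delta_pos":[0,0,-4],"yaw":0},{"delta_pos":[0,0,-9],"yaw":0},{"delta_pos":[0,0,-14],"yaw":0},{"delta_pos":[0,0,-19],"yaw":0},{"delta_pos":[0,0,-20],"yaw":0},{"delta_pos":[0,0,-20],"yaw":0}]' -1; python3 d.py .5273 -.3529 .212
```

```text
clock: 7.32
ee_pos: [0.6474, 0.1343, 0.0093]
orientation: [-0.485, 3.102, -0.0]
wrist_force: [-4.6, 0.7, 5.6]
gripper_width: 0.771
clock: 8.7
ee_pos: [0.6471, 0.1343, 0.2088]
orientation: [-0.484, 3.102, 0.001]
wrist_force: [-0.1, 0.0, -0.7]
gripper_width: 1.0
pos [0.6471 0.1343 0.2088] R [[-0.952, -0.305, 0.002], [-0.305, 0.952, 0.001], [-0.002, 0.0, -1.0]] F [-0.1  0.  -0.7] w 1.0 t 8.7
shift cm [ 26.27 -42.75  -0.39]
```

```bash
python3 -m handwheel '[{"delta_pos":[26.3,-42.75,0],"yaw":0},{"delta_pos":[26.3,-42.75,0],"yaw":0},{"delta_pos":[26.3,-42.75,0],"yaw":0},{"delta_pos":[26.3,-42.75,0],"yaw":0},{"delta_pos":[26.3,-42.75,0],"yaw":0},{"delta_pos":[26.3,-42.75,0],"yaw":0},{"delta_pos":[26.3,-42.75,0],"yaw":0},{"delta_pos":[26.3,-42.75,0],"yaw":0},{"delta_pos":[26.3,-42.75,0],"yaw":0},{"delta_pos":[26.3,-42.75,0],"yaw":0},{"delta_pos":[26.3,-42.75,0],"yaw":0}]'; python3 d.py .5273 -.3529 .028
python3 - <<'E'
from m import *
f=snap('top');W=cloud(f)
for n,s,z,d in [('housing',(.6466,.1334),.044,.068),('plunger',(.427,.2018),.064,.026),('collar',(.4448,.0745),.024,.056)]: print(n,np.round(rim(f,W,s,z,d),4))
g=snap('scene');cv2.imwrite('pics/6.png',cv2.resize(g['image'][100:310,120:400,::-1],None,fx=2.5,fy=2.5))
E
```

```text
clock: 10.07
ee_pos: [0.527, -0.352, 0.2072]
orientation: [0.487, -3.103, -0.001]
wrist_force: [-0.1, 0.3, -0.1]
gripper_width: 1.001
pos [ 0.527  -0.352   0.2072] R [[-0.952, -0.306, -0.001], [-0.306, 0.952, 0.001], [0.001, 0.001, -1.0]] F [-0.1  0.3 -0.1] w 1.001 t 10.075
shift cm [-1.000e-02 -1.100e-01  1.792e+01]
housing [6.447e-01 1.351e-01 6.920e-02 1.370e+02]
plunger [4.270e-01 2.018e-01 2.550e-02 8.400e+01]
collar [4.451e-01 7.430e-02 5.530e-02 2.310e+02]
```

View pics/6.png

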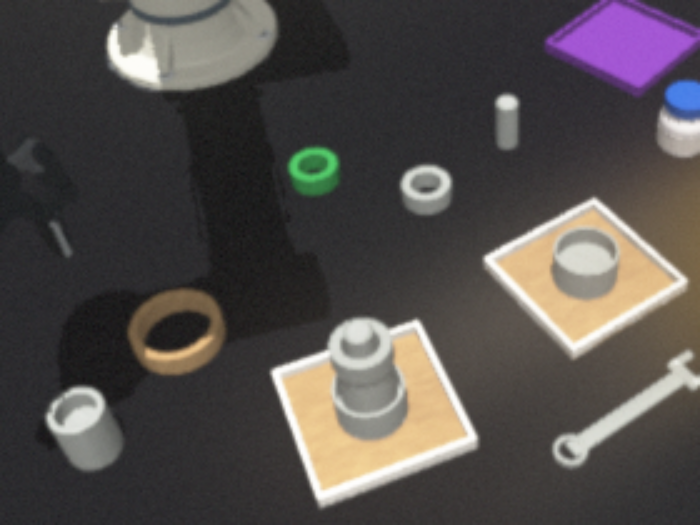

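Housing stands upright at the middle of the tray (crop (585,263)); measured about 2.5 mm from the tray centre. Now the guide.

```bash
python3 -m handwheel '[{"delta_pos":[0,-0.1,5],"yaw":0},{"delta_pos":[0,-0.1,10],"yaw":0},{"delta_pos":[0,-0.1,13],"yaw":0},{"delta_pos":[0,-0.1,15.5],"yaw":0},{"delta_pos":[0,-0.1,17],"yaw":0},{"delta_pos":[0,-0.1,17.9],"yaw":0},{"delta_pos":[0,-0.1,17.9],"yaw":0},{"delta_pos":[0,-0.1,17.9],"yaw":0}]' ; python3 d.py .5273 -.3529 .028; python3 -m handwheel '[{"delta_pos":[0,0,0],"yaw":0},{"delta_pos":[0,0,0],"yaw":0},{"delta_pos":[0,0,0],"yaw":0},{"delta_pos":[0,0,0],"yaw":0},{"delta_pos":[0,0,0],"yaw":0},{"delta_pos":[0,0,0],"yaw":0},{"delta_pos":[0,0,0],"yaw":0},{"delta_pos":[0,0,0],"yaw":0},{"delta_pos":[0,0,0],"yaw":0}]' 1;python3 d.py .5273 -.3529 .028; python3 -m handwheel '[{"delta_pos":[0,0,-2],"yaw":0},{"delta_pos":[0,0,-4],"yaw":0},{"delta_pos":[0,0,-8],"yaw":0},{"delta_pos":[0,0,-12],"yaw":0},{"delta_pos":[0,0,-16],"yaw":0},{"delta_pos":[0,0,-20],"yaw":0},{"delta_pos":[0,0,-21],"yaw":0},{"delta_pos":[0,0,-21],"yaw":0},{"delta_pos":[0,0,-21],"yaw":0}]'; python3 d.py .6447 .1351 .238
```

```text
clock: 11.18
ee_pos: [0.5278, -0.3545, 0.0299]
orientation: [-0.485, 3.102, -0.002]
wrist_force: [0.1, 0.9, 0.2]
gripper_width: 1.003
pos [ 0.5278 -0.3545  0.0299] R [[-0.952, -0.305, 0.002], [-0.305, 0.952, -0.001], [-0.001, -0.001, -1.0]] F [0.1 0.9 0.2] w 1.003 t 11.175
shift cm [-0.    0.16  0.19]
clock: 12.3
ee_pos: [0.5279, -0.3551, 0.03]
orientation: [-0.485, 3.102, -0.004]
wrist_force: [0.1, -2.5, 6.0]
gripper_width: 0.56
pos [ 0.5279 -0.3551  0.03  ] R [[-0.952, -0.305, 0.002], [-0.305, 0.952, -0.002], [-0.001, -0.002, -1.0]] F [ 0.1 -2.5  6. ] w 0.56 t 12.3
shift cm [-0.01  0.23  0.2 ]
clock: 13.42
ee_pos: [0.5262, -0.3532, 0.2355]
orientation: [0.484, -3.1, -0.006]
wrist_force: [1.0, 0.2, -7.0]
gripper_width: 0.562
pos [ 0.5262 -0.3532  0.2355] R [[-0.952, -0.305, -0.005], [-0.305, 0.952, 0.003], [0.003, 0.004, -1.0]] F [ 1.   0.2 -7. ] w 0.562 t 13.425
shift cm [-26.17  42.9   -0.14]
```

```bash
python3 -m handwheel '[{"delta_pos":[-1.3,2.1,0],"yaw":0},{"delta_pos":[-3.9,6.4,0],"yaw":0},{"delta_pos":[-6.5,10.7,0],"yaw":0},{"delta_pos":[-9.1,15,0],"yaw":0},{"delta_pos":[-11.7,19.3,0],"yaw":0},{"delta_pos":[-14.4,23.6,0],"yaw":0},{"delta_pos":[-17,27.9,0],"yaw":0},{"delta_pos":[-19.6,32.2,0],"yaw":0},{"delta_pos":[-22.2,36.5,0],"yaw":0},{"delta_pos":[-24.8,40.7,0],"yaw":0},{"delta_pos":[-26.2,42.9,0],"yaw":0},{"delta_pos":[-26.2,42.9,0],"yaw":0}]'; python3 -m handwheel '[{"delta_pos":[0,0,4],"yaw":0},{"delta_pos":[0,0,8],"yaw":0},{"delta_pos":[0,0,10],"yaw":0},{"delta_pos":[0,0,12],"yaw":0},{"delta_pos":[0,0,12],"yaw":0},{"delta_pos":[0,0,12],"yaw":0}]'; python3 d.py .6447 .1351 .052
python3 - <<'E'
from h import *
g=snap('scene');t=snap('top')
cv2.imwrite('pics/7.png',np.vstack([cv2.resize(x,(600,300)) for x in (g['image'][150:250,300:500,::-1],t['image'][110:220,200:420,::-1])]))
E
```

```text
clock: 14.92
ee_pos: [0.6452, 0.1366, 0.2355]
orientation: [0.488, -3.099, 0.0]
wrist_force: [-0.2, -1.2, -6.4]
gripper_width: 0.565
clock: 15.68
ee_pos: [0.6461, 0.1338, 0.1193]
orientation: [-0.484, 3.104, -0.001]
wrist_force: [-0.6, -0.3, -6.0]
gripper_width: 0.559
pos [0.6461 0.1338 0.1193] R [[-0.952, -0.305, 0.001], [-0.305, 0.952, -0.0], [-0.0, -0.001, -1.0]] F [-0.6 -0.3 -6. ] w 0.559 t 15.675
shift cm [0.09 0.17 6.73]
```

View pics/7.png

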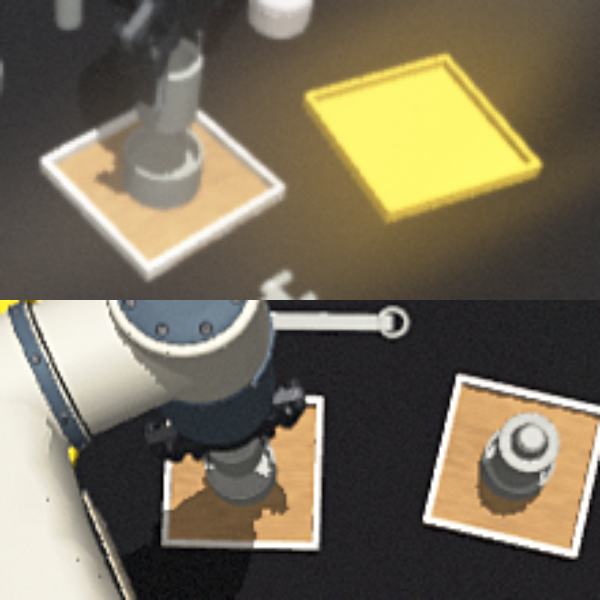

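The guide hangs upright over the housing (top panel: guide (172,95), housing (163,165)). I'll check its centring numerically from the cylinder sides.

```bash
cat > c.py <<'E'
from h import *
from scipy.optimize import least_squares
def axis(f,W,z0,z1,r,c=(.645,.135),cam=None):
    # fit a circle of known radius to side points in a height band
    m=(W[...,2]>z0)&(W[...,2]<z1)&(np.hypot(W[...,0]-c[0],W[...,1]-c[1])<r+.008)
    P=W[m][:,:2]
    if len(P)<8: return None,len(P)
    s=least_squares(lambda q:np.hypot(P[:,0]-q[0],P[:,1]-q[1])-r,c,loss='soft_l1',f_scale=.001)
    return s.x.round(4),len(P),round(float(np.median(abs(s.fun))),4)
E
python3 - <<'E'
from c import *
for n in ('scene','top'):
    f=load(n);W=cloud(f)
    for a,z0,z1,r in (('housing',.012,.038,.034),('guide',.092,.125,.025)): print(n,a,axis(f,W,z0,z1,r))
    m=(np.hypot(W[...,0]-.645,W[...,1]-.135)<.035); 
    print(np.histogram(W[m][:,2],bins=np.arange(0,.2,.01))[0])
E
```

```text
scene housing (array([0.6501, 0.1307]), 455, 0.0041)
scene guide (array([0.6472, 0.1338]), 171, 0.0007)
[ 26 106 173  73  59   0   0   0  11  59  56  42  70  68 104  46  27  12
  42]
top housing (array([0.6595, 0.1405]), 210, 0.0059)
top guide (array([0.6469, 0.1359]), 54, 0.0004)
[ 40  55 137  31  67   1   0   0   0   9  18  20  28  32  40  51   3   6
   9]
```

Run:
```python
from c import *
for n in ('scene','top'):
    f=load(n);W=cloud(f)
    print(n,axis(f,W,.009,.0195,.034))
```

```text
scene (array([0.6477, 0.1324]), 123, 0.0026)
top (array([0.648 , 0.1354]), 52, 0.006)
```

Guide is at about (.647,.1345) and housing at about (.646,.134), well inside the 5 mm clearance. Lower while watching the force.

```bash
python3 -m handwheel '[{"delta_pos":[0,0,2],"yaw":0},{"delta_pos":[0,0,3.5],"yaw":0},{"delta_pos":[0,0,4.5],"yaw":0},{"delta_pos":[0,0,5],"yaw":0},{"delta_pos":[0,0,5],"yaw":0}]'; python3 -m handwheel '[{"delta_pos":[0,0,0.5],"yaw":0},{"delta_pos":[0,0,1],"yaw":0},{"delta_pos":[0,0,1.4],"yaw":0},{"delta_pos":[0,0,1.6],"yaw":0},{"delta_pos":[0,0,1.6],"yaw":0}]'
```

```text
clock: 16.4
ee_pos: [0.6459, 0.1342, 0.0687]
orientation: [0.485, -3.104, 0.0]
wrist_force: [0.1, -0.4, -6.5]
gripper_width: 0.561
clock: 17.02
ee_pos: [0.6458, 0.1342, 0.0526]
orientation: [0.485, -3.104, 0.0]
wrist_force: [1.0, -0.5, -5.6]
gripper_width: 0.56
```

```bash
python3 -m handwheel '[{"delta_pos":[0,0,0.1],"yaw":0},{"delta_pos":[0,0,0.1],"yaw":0}]'; python3 -m handwheel '[{"delta_pos":[0,0,0],"yaw":0},{"delta_pos":[0,0,0],"yaw":0},{"delta_pos":[0,0,0],"yaw":0},{"delta_pos":[0,0,0],"yaw":0},{"delta_pos":[0,0,0],"yaw":0},{"delta_pos":[0,0,-2],"yaw":0},{"delta_pos":[0,0,-6],"yaw":0},{"delta_pos":[0,0,-11],"yaw":0},{"delta_pos":[0,0,-16],"yaw":0},{"delta_pos":[0,0,-16],"yaw":0},{"delta_pos":[0,0,-16],"yaw":0}]' -1; python3 d.py .427 .2018 .21
```

```text
clock: 17.27
ee_pos: [0.6461, 0.1344, 0.0522]
orientation: [-0.485, 3.103, -0.0]
wrist_force: [-0.9, -1.2, -5.2]
gripper_width: 0.562
clock: 18.65
ee_pos: [0.6455, 0.1344, 0.2113]
orientation: [0.484, -3.103, -0.001]
wrist_force: [0.3, -0.1, -1.2]
gripper_width: 1.001
pos [0.6455 0.1344 0.2113] R [[-0.952, -0.305, -0.001], [-0.305, 0.952, 0.0], [0.001, 0.001, -1.0]] F [ 0.3 -0.1 -1.2] w 1.001 t 18.65
shift cm [18.76 13.08  0.15]
```

```bash
python3 -m handwheel '[{"delta_pos":[18.75,13.1,0],"yaw":0},{"delta_pos":[18.75,13.1,0],"yaw":0},{"delta_pos":[18.75,13.1,0],"yaw":0},{"delta_pos":[18.75,13.1,0],"yaw":0},{"delta_pos":[18.75,13.1,5],"yaw":0},{"delta_pos":[18.75,13.1,9],"yaw":0},{"delta_pos":[18.75,13.1,9],"yaw":0},{"delta_pos":[18.75,13.1,9],"yaw":0}]'; python3 d.py .427 .2018 .029
python3 - <<'E'
from m import *
f=snap('top');W=cloud(f)
print('guide',np.round(rim(f,W,(.6466,.134),.084,.05),4)); print('housing',np.round(rim(f,W,(.6466,.134),.044,.068),4))
m=np.hypot(W[...,0]-.6466,W[...,1]-.134)<.04;print('pocket/rim z',np.histogram(W[m][:,2],bins=np.arange(0,.11,.01))[0])
g=snap('scene')
cv2.imwrite('pics/8.png',np.vstack([cv2.resize(x,(600,300)) for x in (g['image'][130:240,280:500,::-1],f['image'][120:280,190:510,::-1])]))
E
```

```text
clock: 19.65
ee_pos: [0.4281, 0.2021, 0.1228]
orientation: [-0.485, 3.103, -0.0]
wrist_force: [0.8, 0.1, 0.6]
gripper_width: 1.003
pos [0.4281 0.2021 0.1228] R [[-0.952, -0.305, 0.001], [-0.305, 0.952, -0.0], [-0.001, -0.0, -1.0]] F [0.8 0.1 0.6] w 1.003 t 19.65
shift cm [0.12 0.01 9.38]
guide [6.452e-01 1.355e-01 5.050e-02 1.510e+02]
housing [6.448e-01 1.346e-01 6.880e-02 1.130e+02]
pocket/rim z [130  28  60  38 106  47 130  41 137   1]
```

View pics/8.png

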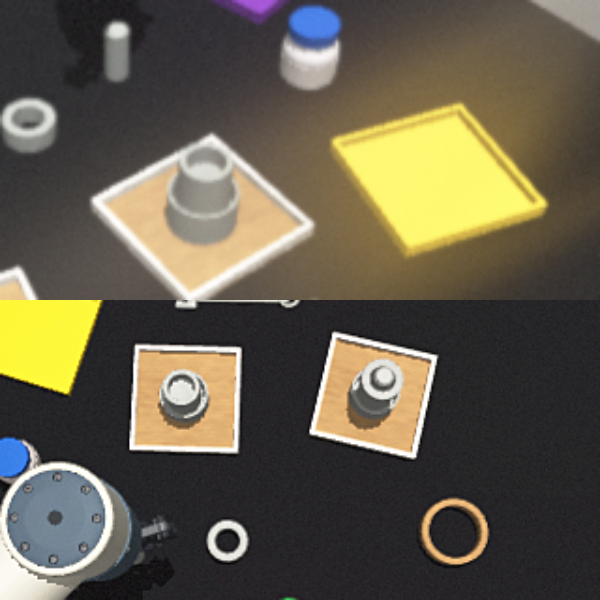

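The guide sits upright in the housing (top panel (203,185)). Its rim is at the right height and its axis is within 1 mm of the housing's. Plunger next.

```bash
python3 -m handwheel '[{"delta_pos":[0.1,0,3],"yaw":0},{"delta_pos":[0.1,0,6],"yaw":0},{"delta_pos":[0.1,0,8],"yaw":0},{"delta_pos":[0.1,0,9.2],"yaw":0},{"delta_pos":[0.1,0,9.6],"yaw":0},{"delta_pos":[0.1,0,9.6],"yaw":0}]'; python3 -m handwheel '[{"delta_pos":[0,0,0],"yaw":0},{"delta_pos":[0,0,0],"yaw":0},{"delta_pos":[0,0,0],"yaw":0},{"delta_pos":[0,0,0],"yaw":0},{"delta_pos":[0,0,0],"yaw":0},{"delta_pos":[0,0,0],"yaw":0},{"delta_pos":[0,0,0],"yaw":0},{"delta_pos":[0,0,0],"yaw":0},{"delta_pos":[0,0,0],"yaw":0},{"delta_pos":[0,0,0],"yaw":0},{"delta_pos":[0,0,0],"yaw":0},{"delta_pos":[0,0,0],"yaw":0}]' 1; python3 -m handwheel '[{"delta_pos":[0,0,-2],"yaw":0},{"delta_pos":[0,0,-4],"yaw":0},{"delta_pos":[0,0,-8],"yaw":0},{"delta_pos":[0,0,-12],"yaw":0},{"delta_pos":[0,0,-16],"yaw":0},{"delta_pos":[0,0,-18],"yaw":0},{"delta_pos":[0,0,-18],"yaw":0},{"delta_pos":[0,0,-18],"yaw":0}]'; python3 d.py .6452 .1355 .2
```

```text
clock: 20.5
ee_pos: [0.4269, 0.2019, 0.0264]
orientation: [-0.485, 3.103, 0.001]
wrist_force: [-0.4, -0.5, 0.5]
gripper_width: 1.004
clock: 22.0
ee_pos: [0.4266, 0.2016, 0.0262]
orientation: [-0.485, 3.103, 0.0]
wrist_force: [-0.9, -1.5, 4.6]
gripper_width: 0.287
clock: 23.0
ee_pos: [0.4254, 0.2012, 0.2039]
orientation: [0.484, -3.101, 0.001]
wrist_force: [0.2, 0.1, -3.7]
gripper_width: 0.289
pos [0.4254 0.2012 0.2039] R [[-0.952, -0.305, -0.003], [-0.305, 0.952, -0.001], [0.003, -0.0, -1.0]] F [ 0.2  0.1 -3.7] w 0.289 t 23.0
shift cm [-18.94 -12.95   0.33]
```

Held (force −3.7 N, width 0.29 for 26 mm). Carry it over the guide and down to about z 0.125 (plunger bottom about 15 mm above the guide's rim).

```bash
python3 -m handwheel '[{"delta_pos":[-2,-1.4,0],"yaw":0},{"delta_pos":[-5,-3.5,0],"yaw":0},{"delta_pos":[-9,-6.2,0],"yaw":0},{"delta_pos":[-13,-8.9,0],"yaw":0},{"delta_pos":[-16.5,-11.3,0],"yaw":0},{"delta_pos":[-18.4,-12.6,0],"yaw":0},{"delta_pos":[-18.9,-12.9,0],"yaw":0},{"delta_pos":[-18.9,-12.9,3],"yaw":0},{"delta_pos":[-18.9,-12.9,6],"yaw":0},{"delta_pos":[-18.9,-12.9,7.8],"yaw":0},{"delta_pos":[-18.9,-12.9,7.8],"yaw":0},{"delta_pos":[-18.9,-12.9,7.8],"yaw":0}]'; python3 d.py .6452 .1355 .088
python3 - <<'E'
from c import *
g=snap('scene');f=snap('top')
for n,q in (('scene',g),('top',f)):
    W=cloud(q)
    for a,z0,z1,r in (('guide',.05,.06,.025),('plunger',.102,.125,.013)): print(n,a,axis(q,W,z0,z1,r))
cv2.imwrite('pics/9.png',np.vstack([cv2.resize(x,(600,300)) for x in (g['image'][140:220,280:440,::-1],f['image'][120:220,200:400,::-1])]))
E
```

```text
clock: 24.5
ee_pos: [0.6458, 0.1366, 0.1286]
orientation: [-0.485, 3.103, -0.0]
wrist_force: [0.1, 0.3, -2.1]
gripper_width: 0.286
pos [0.6458 0.1366 0.1286] R [[-0.952, -0.305, 0.001], [-0.305, 0.952, 0.0], [-0.001, -0.0, -1.0]] F [ 0.1  0.3 -2.1] w 0.286 t 24.5
shift cm [ 0.1  -0.09  4.06]
scene guide (array([0.648 , 0.1338]), 72, 0.0011)
scene plunger (array([0.647 , 0.1362]), 63, 0.0006)
top guide (array([0.647 , 0.1359]), 35, 0.0073)
top plunger (array([0.6466, 0.1382]), 20, 0.0002)
```

View pics/9.png

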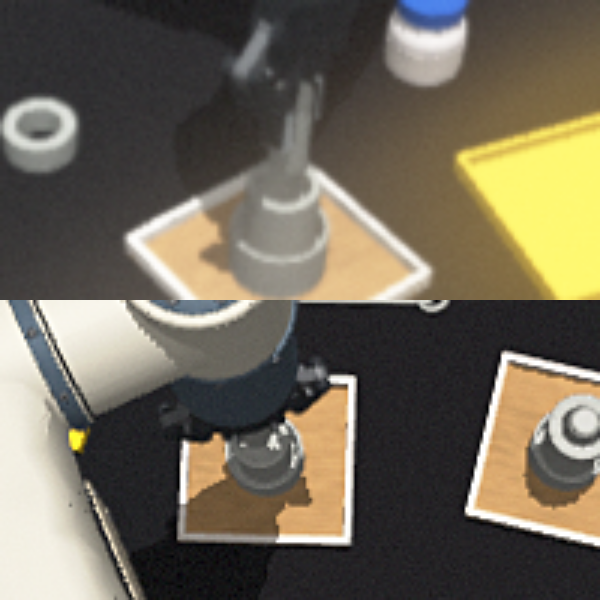

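Plunger hangs upright just above the guide's mouth (top panel (297,145) over (280,185)). Both cameras put it about 2 mm too far in +y, so I shift tool y by −0.2 cm and lower.

```bash
python3 -m handwheel '[{"delta_pos":[0,-0.2,0],"yaw":0},{"delta_pos":[0,-0.2,1],"yaw":0},{"delta_pos":[0,-0.2,2],"yaw":0},{"delta_pos":[0,-0.2,2.6],"yaw":0},{"delta_pos":[0,-0.2,2.6],"yaw":0}]'; python3 d.py .6452 .1355 .088;  python3 -m handwheel '[{"delta_pos":[0,0,0.6],"yaw":0},{"delta_pos":[0,0,1],"yaw":0},{"delta_pos":[0,0,1.3],"yaw":0},{"delta_pos":[0,0,1.3],"yaw":0}]'
```

```text
clock: 25.22
ee_pos: [0.6458, 0.1343, 0.1008]
orientation: [0.484, -3.102, 0.001]
wrist_force: [0.7, 0.6, -3.5]
gripper_width: 0.285
pos [0.6458 0.1343 0.1008] R [[-0.952, -0.305, -0.002], [-0.305, 0.952, -0.001], [0.002, -0.0, -1.0]] F [ 0.7  0.6 -3.5] w 0.285 t 25.225
shift cm [0.02 0.14 1.28]
clock: 25.72
ee_pos: [0.6463, 0.1344, 0.0887]
orientation: [0.485, -3.104, 0.0]
wrist_force: [-0.2, -0.0, -3.2]
gripper_width: 0.287
```

```bash
python3 -m handwheel '[{"delta_pos":[0,0,0.1],"yaw":0},{"delta_pos":[0,0,0.1],"yaw":0}]'; python3 -m handwheel '[{"delta_pos":[0,0,0],"yaw":0},{"delta_pos":[0,0,0],"yaw":0},{"delta_pos":[0,0,0],"yaw":0},{"delta_pos":[0,0,0],"yaw":0},{"delta_pos":[0,0,0],"yaw":0},{"delta_pos":[0,0,-2],"yaw":0},{"delta_pos":[0,0,-6],"yaw":0},{"delta_pos":[0,0,-10],"yaw":0},{"delta_pos":[0,0,-13],"yaw":0},{"delta_pos":[0,0,-13],"yaw":0},{"delta_pos":[0,0,-13],"yaw":0}]' -1; python3 d.py .445 .0745 .1
```

```text
clock: 25.98
ee_pos: [0.6465, 0.1345, 0.0883]
orientation: [-0.485, 3.103, -0.0]
wrist_force: [-1.2, -0.5, -0.8]
gripper_width: 0.289
clock: 27.35
ee_pos: [0.6459, 0.1345, 0.217]
orientation: [0.484, -3.103, -0.0]
wrist_force: [-0.4, -0.3, -0.9]
gripper_width: 1.003
pos [0.6459 0.1345 0.217 ] R [[-0.952, -0.305, -0.001], [-0.305, 0.952, 0.0], [0.001, 0.0, -1.0]] F [-0.4 -0.3 -0.9] w 1.003 t 27.35
shift cm [20.95  0.41 11.72]
```

```bash
python3 -m handwheel '[{"delta_pos":[20.95,0.4,0],"yaw":0},{"delta_pos":[20.95,0.4,0],"yaw":0},{"delta_pos":[20.95,0.4,0],"yaw":0},{"delta_pos":[20.95,0.4,4],"yaw":0},{"delta_pos":[20.95,0.4,9],"yaw":0},{"delta_pos":[20.95,0.4,11.7],"yaw":0},{"delta_pos":[20.95,0.4,11.7],"yaw":0},{"delta_pos":[20.95,0.4,11.7],"yaw":0}]'; python3 d.py .445 .0745 -.002
python3 - <<'E'
from m import *
f=snap('top');W=cloud(f)
for n,z,d in (('plunger',.126,.02),('guide',.084,.05),('housing',.044,.068)): print(n,np.round(rim(f,W,(.6466,.1345),z,d),4))
g=snap('scene');W=cloud(g);print('scene plunger',np.round(rim(g,W,(.6466,.1345),.126,.02),4),'guide',np.round(rim(g,W,(.6466,.1345),.084,.05),4))
cv2.imwrite('pics/10.png',np.vstack([cv2.resize(x,(600,300)) for x in (g['image'][130:230,260:460,::-1],f['image'][120:270,200:500,::-1])]))
E
```

```text
clock: 28.35
ee_pos: [0.4462, 0.0745, 0.1016]
orientation: [-0.485, 3.103, -0.0]
wrist_force: [0.5, -0.2, 0.8]
gripper_width: 0.999
pos [0.4462 0.0745 0.1016] R [[-0.952, -0.305, 0.001], [-0.305, 0.952, -0.0], [-0.001, -0.0, -1.0]] F [ 0.5 -0.2  0.8] w 0.999 t 28.35
shift cm [ 0.12  0.04 10.36]
plunger [6.454e-01 1.352e-01 2.650e-02 8.500e+01]
guide [6.452e-01 1.351e-01 5.080e-02 1.450e+02]
housing [6.446e-01 1.346e-01 6.900e-02 1.150e+02]
scene plunger [6.514e-01 1.295e-01 2.650e-02 6.400e+01] guide [6.504e-01 1.306e-01 5.060e-02 1.380e+02]
```

View pics/10.png

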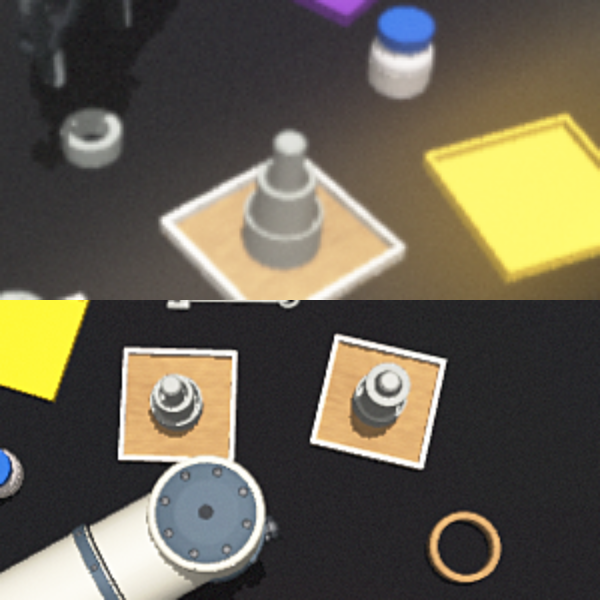

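Plunger stands upright in the guide (top panel (290,165)), all three axes within 1 mm in the top camera. Now the collar.

```bash
python3 -m handwheel '[{"delta_pos":[0.1,0,3],"yaw":0},{"delta_pos":[0.1,0,6],"yaw":0},{"delta_pos":[0.1,0,8],"yaw":0},{"delta_pos":[0.1,0,9.5],"yaw":0},{"delta_pos":[0.1,0,10.2],"yaw":0},{"delta_pos":[0.1,0,10.2],"yaw":0},{"delta_pos":[0.1,0,10.2],"yaw":0}]'; python3 -m handwheel '[{"delta_pos":[0,0,0],"yaw":0},{"delta_pos":[0,0,0],"yaw":0},{"delta_pos":[0,0,0],"yaw":0},{"delta_pos":[0,0,0],"yaw":0},{"delta_pos":[0,0,0],"yaw":0},{"delta_pos":[0,0,0],"yaw":0},{"delta_pos":[0,0,0],"yaw":0},{"delta_pos":[0,0,0],"yaw":0},{"delta_pos":[0,0,0],"yaw":0}]' 1; python3 -m handwheel '[{"delta_pos":[0,0,-2],"yaw":0},{"delta_pos":[0,0,-4],"yaw":0},{"delta_pos":[0,0,-8],"yaw":0},{"delta_pos":[0,0,-12],"yaw":0},{"delta_pos":[0,0,-16],"yaw":0},{"delta_pos":[0,0,-19],"yaw":0},{"delta_pos":[0,0,-20],"yaw":0},{"delta_pos":[0,0,-20],"yaw":0},{"delta_pos":[0,0,-20],"yaw":0}]'; python3 d.py .6454 .1352 .2
```

```text
clock: 29.32
ee_pos: [0.4453, 0.0744, -0.0004]
orientation: [-0.485, 3.102, 0.001]
wrist_force: [-0.3, -0.4, 0.3]
gripper_width: 1.004
clock: 30.45
ee_pos: [0.4451, 0.074, -0.0001]
orientation: [-0.486, 3.103, -0.001]
wrist_force: [-2.2, -1.1, 9.5]
gripper_width: 0.639
clock: 31.58
ee_pos: [0.4436, 0.0738, 0.197]
orientation: [0.484, -3.101, 0.001]
wrist_force: [-0.7, -0.9, -2.7]
gripper_width: 0.635
pos [0.4436 0.0738 0.197 ] R [[-0.952, -0.305, -0.003], [-0.305, 0.952, -0.001], [0.003, 0.0, -1.0]] F [-0.7 -0.9 -2.7] w 0.635 t 31.575
shift cm [-21.09  -0.3   -0.37]
```

```bash
python3 -m handwheel '[{"delta_pos":[-2,0,0],"yaw":0},{"delta_pos":[-6,-0.1,0],"yaw":0},{"delta_pos":[-10,-0.1,0],"yaw":0},{"delta_pos":[-14,-0.2,0],"yaw":0},{"delta_pos":[-18,-0.3,0],"yaw":0},{"delta_pos":[-20.3,-0.3,0],"yaw":0},{"delta_pos":[-21.1,-0.3,0],"yaw":0},{"delta_pos":[-21.1,-0.3,2],"yaw":0},{"delta_pos":[-21.1,-0.3,4],"yaw":0},{"delta_pos":[-21.1,-0.3,5.5],"yaw":0},{"delta_pos":[-21.1,-0.3,5.5],"yaw":0},{"delta_pos":[-21.1,-0.3,5.5],"yaw":0}]'; python3 d.py .6455 .135 .085
python3 - <<'E'
from c import *
g=snap('scene');f=snap('top')
for n,q in (('scene',g),('top',f)):
    W=cloud(q)
    for a,z0,z1,r in (('plunger',.092,.118,.013),('collar',.144,.166,.028)): print(n,a,axis(q,W,z0,z1,r))
cv2.imwrite('pics/11.png',np.vstack([cv2.resize(x,(600,300)) for x in (g['image'][130:230,260:460,::-1],f['image'][120:220,200:400,::-1])]))
E
```

```text
clock: 33.08
ee_pos: [0.6469, 0.1355, 0.1447]
orientation: [-0.485, 3.103, -0.0]
wrist_force: [-0.0, 0.9, -2.8]
gripper_width: 0.638
pos [0.6469 0.1355 0.1447] R [[-0.952, -0.305, 0.001], [-0.305, 0.952, 0.0], [-0.001, -0.0, -1.0]] F [-0.   0.9 -2.8] w 0.638 t 33.075
shift cm [ 0.15 -0.01  5.97]
scene plunger (array([0.6478, 0.1341]), 81, 0.0007)
scene collar (array([0.6461, 0.1255]), 188, 0.0029)
top plunger (None, 0)
top collar (array([0.6475, 0.1369]), 61, 0.0004)
```

View pics/11.png

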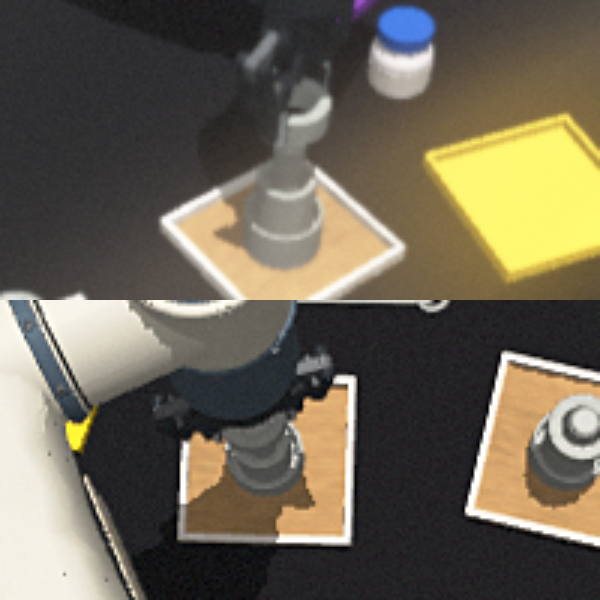

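Collar hangs level just over the plunger (top panel: collar (303,120), plunger (290,165)). A 1 mm correction in tool x, then lower in stages while watching the force.

```bash
python3 -m handwheel '[{"delta_pos":[0.1,0,0],"yaw":0},{"delta_pos":[0.1,0,0.8],"yaw":0},{"delta_pos":[0.1,0,1.6],"yaw":0},{"delta_pos":[0.1,0,2.2],"yaw":0},{"delta_pos":[0.1,0,2.5],"yaw":0},{"delta_pos":[0.1,0,2.5],"yaw":0}]'; python3 d.py .6458 .1348 .085
```

```text
clock: 33.92
ee_pos: [0.6454, 0.1352, 0.1185]
orientation: [0.485, -3.103, 0.0]
wrist_force: [-0.1, -0.2, -2.3]
gripper_width: 0.635
pos [0.6454 0.1352 0.1185] R [[-0.952, -0.305, -0.0], [-0.305, 0.952, -0.0], [0.001, -0.0, -1.0]] F [-0.1 -0.2 -2.3] w 0.635 t 33.925
shift cm [-0.02 -0.05  3.35]
```

Over the plunger, no contact force. Lower to the rim.

```bash
python3 -m handwheel '[{"delta_pos":[0,0,1],"yaw":0},{"delta_pos":[0,0,2],"yaw":0},{"delta_pos":[0,0,2.8],"yaw":0},{"delta_pos":[0,0,3.2],"yaw":0},{"delta_pos":[0,0,3.4],"yaw":0},{"delta_pos":[0,0,3.4],"yaw":0}]'; python3 d.py .6458 .1348 .084
```

```text
clock: 34.67
ee_pos: [0.6456, 0.1353, 0.0849]
orientation: [-0.485, 3.104, -0.0]
wrist_force: [-0.6, 0.0, -2.8]
gripper_width: 0.63
pos [0.6456 0.1353 0.0849] R [[-0.952, -0.305, 0.0], [-0.305, 0.952, -0.0], [-0.0, -0.0, -1.0]] F [-0.6  0.  -2.8] w 0.63 t 34.675
shift cm [-0.   -0.05  0.09]
```

```bash
python3 -m handwheel '[{"delta_pos":[0,0,0.1],"yaw":0},{"delta_pos":[0,0,0.1],"yaw":0}]'; python3 -m handwheel '[{"delta_pos":[0,0,0],"yaw":0},{"delta_pos":[0,0,0],"yaw":0},{"delta_pos":[0,0,0],"yaw":0},{"delta_pos":[0,0,0],"yaw":0},{"delta_pos":[0,0,0],"yaw":0},{"delta_pos":[0,0,-2],"yaw":0},{"delta_pos":[0,0,-6],"yaw":0},{"delta_pos":[0,0,-11],"yaw":0},{"delta_pos":[0,0,-14],"yaw":0},{"delta_pos":[0,0,-14],"yaw":0}]' -1; python3 -m handwheel '[{"delta_pos":[10,0,0],"yaw":0},{"delta_pos":[20,0,0],"yaw":0},{"delta_pos":[25,0,0],"yaw":0},{"delta_pos":[25,0,0],"yaw":0},{"delta_pos":[25,0,0],"yaw":0},{"delta_pos":[25,0,0],"yaw":0},{"delta_pos":[25,0,0],"yaw":0}]'
python3 - <<'E'
from m import *
f=snap('top');W=cloud(f)
for n,z,d in (('plunger',.126,.02),('collar',.108,.056),('guide',.084,.05),('housing',.044,.068)): print(n,np.round(rim(f,W,(.6454,.135),z,d,.004),4))
m=abs(W[...,2]-.108)<.012; r=np.hypot(W[...,0]-.6454,W[...,1]-.135); m&=(r>.019)&(r<.026)
P=W[m]; print('collar top plane',np.linalg.lstsq(np.c_[P[:,:2]-[.6454,.135],np.ones(len(P))],P[:,2],rcond=None)[0].round(4),len(P))
for n in ('jar','tape'): print(n,np.round(rim(f,W,*SEED[n]),4))
g=snap('scene')
cv2.imwrite('pics/12.png',np.vstack([cv2.resize(x,(600,300)) for x in (g['image'][130:230,260:460,::-1],f['image'][100:220,180:420,::-1])]))
E
```

```text
clock: 34.92
ee_pos: [0.6457, 0.1353, 0.0841]
orientation: [-0.485, 3.103, 0.0]
wrist_force: [0.5, -1.1, -2.7]
gripper_width: 0.632
clock: 36.17
ee_pos: [0.6469, 0.1355, 0.2273]
orientation: [-0.484, 3.098, 0.001]
wrist_force: [0.4, 0.2, -1.4]
gripper_width: 1.002
clock: 37.05
ee_pos: [0.4082, 0.0594, 0.2234]
orientation: [0.484, -3.103, 0.0]
wrist_force: [0.3, -0.3, 0.4]
gripper_width: 1.001
plunger [6.458e-01 1.354e-01 2.510e-02 7.300e+01]
collar [6.451e-01 1.363e-01 5.570e-02 2.360e+02]
guide [ 0.6365  0.1338  0.0468 13.    ]
housing [6.440e-01 1.349e-01 6.690e-02 7.500e+01]
collar top plane [0.0171 0.0069 0.1076] 161
jar [5.521e-01 3.644e-01 5.400e-02 3.460e+02]
tape [ 4.576e-01 -2.360e-01  9.220e-02  3.540e+02]
```

View pics/12.png

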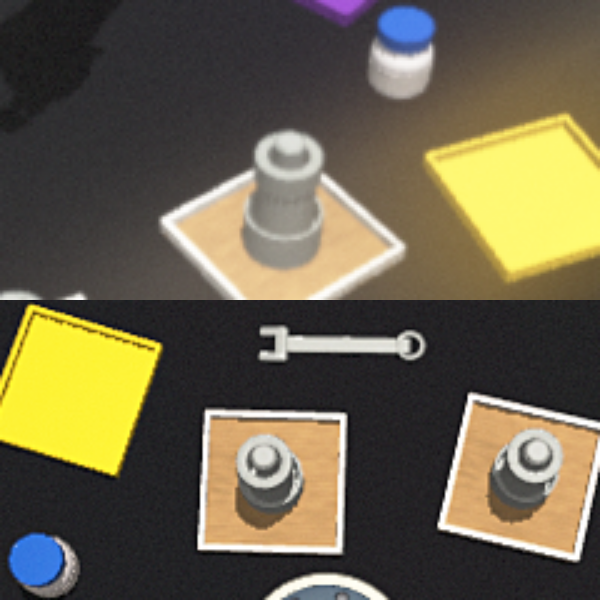

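The set stands nested like the finished one (top panel (288,200), bottom panel (268,475)). The collar lies flat, its top at 107.6 mm (108 expected). The robot is clear, so I hand in.

```bash
python3 -c "
from cell import bot
print(bot.job_done())"
```

```text
the job is handed in; nothing more can be done
None
```

The tappet set is packed in the empty white tray, in the order housing, guide, plunger, collar. Each part was let go before the next was fetched, and the job was handed in at about 37 s of the 128 s allowed. No verdict is reported at hand-in.

My last checks, from the top camera:
- **Housing:** about 3 mm from the tray centre, where 18 mm is allowed.
- **Guide:** within about 1 mm of the housing's axis when it was placed. In the final picture too few of its pixels were visible to measure again, because the collar hides its rim.
- **Plunger:** within about 1 mm of the guide's axis when it was placed.
- **Collar:** top at 107.6 mm where 108 is expected, tilt about 0.02 rad, and about 1 mm from the plunger's axis.
- **Bystanders:** the jar and tape moved no more than about 1 mm. I did not measure the wrench; it looks in place in the last picture.

The two cameras disagreed by 5 to 8 mm on the absolute position of the set. I relied on relative measurements within one camera and on the arm's own position readings, and no part met noticeable resistance going in.

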